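Lock the carriage, press the terminal blocks flush, send it on

ROBOT

A 6-joint arm with a two-finger parallel gripper is mounted at the origin on the work surface. World frame = base frame: x ahead of the robot, y to its left, z up, the work surface at z = 0. Lengths are in mm, angles in rad, forces in N, time in s.
With the tool pointing down it reaches from about 300 to 950 mm from the base axis. Payload 3.1 kg.
Tool frame: the origin (TCP) lies on the centre line of the jaws, within the pads' length; the fingertips stand 8 mm ahead of it and the grasp point (between the pads) lies 11 mm behind it; z points along the fingers, y is the line along which they close (so a half turn about z gives the same grasp; the last joint's range is limited). The gripper opens to 85 mm and grips with 20 to 120 N. Pads are 22 mm wide; open, the fingers measure 114 mm over their backs; the gripper's body (76 mm by 85 mm) begins 54 mm behind the grasp point. The pads swing forward as they close: fully open they stand 13 mm farther back than shut.
Start: joints at [1.03, 0.308, 1.634, -0, 1.2, -0.07], TCP at [283.525, 556.997, 218.972] pointing down, gripper open.
Joint ranges: [-3.06, 3.06], [-0.79, 1.96], [0.05, 2.63], [-1.19, 4.34], [0.05, 2.64], [-2.94, 2.94]. Speed limits (rad/s): [2.79, 2.79, 3.14, 3.14, 3.14, 3.14].

INTERFACE

Orientations are given as a unit quaternion [x, y, z, w].
In Python, from cell import robot, hand, ik, eyes gives the robot as it stands. Calls block until the motion is done:
- robot.move_to(position, orientation): joint-space move of the TCP to a pose.
- robot.line_to(position, rotation=None, rate=150): straight line of the TCP; rotation=None keeps the orientation; rate is the mean speed in mm/s.
- robot.set_joints(angles): joint-space move.
- hand.command_gripper(opening, force=None): finger opening in mm; force is the grip in N (None keeps the last); returns when the fingers have stopped.
- robot.pause(seconds).
- ik(position, orientation): joint angles nearest the present ones, or None.
- robot.get_obs(): the state.
- eyes.camera(name): name is "side" or "top"; returns the picture (420x560x3 uint8, red, green, blue); there is no depth.
- eyes.camera_info(name): a dict with "vfov" (degrees; the focal length in pixels is half the picture's height over the tangent of half this angle, whatever the lens; pixels are square), "cx", "cy" (the principal point, pixels), "rvec" (rotation vector, rad) and "tvec" (3), from world to camera coordinates, as OpenCV has them. Camera axes: x right, y down, z forward; pixel columns grow to the right and rows downward; lengths in mm; the calibration is good to about 2 mm. A picture is of the moment at which its call begins. camera_info takes no time and is no camera call.
A pose or a line that the arm cannot do raises robot.Unreachable and nothing moves.
- robot.close_job(): hands the job in; it is judged then, once.
The state is a dict: "clock": time; "joint_pos": joint angles; "dq": joint speeds; "joint_efforts": joint torques, N m; "position": TCP position; "ee_rot": TCP orientation; "force": force on the tool from outside, world axes, zero at the start; "torque": the same for the moment, N m; "opening": finger opening in mm; "gripper_force": force on a finger pad.
Only numpy, scipy, OpenCV 4.12 (cv2) and the standard library are available. Lean on these libraries where they do the work, as an engineer would, in place of code of your own. Each camera call takes 0.05 s, during which the arm holds its last target. There are 200 camera calls.

TASK

Slide the white carriage fully left against the yellow stop and lock it there by turning the red clamp knob clockwise all the way. With it locked, press every blue terminal block on the bench fully home into the carriage's recesses, one to a recess, base flush with the top; then turn the knob all the way back to free the carriage and slide it fully to the right end, blocks still flush. Leave the orange blocks, the tape roll and the cup where they are.

Things in the scene. Friction and masses are not known exactly. Their poses are not given: they have to be found in the camera images.
- carriage (a joint): white sliding carriage on the fixture's rail: 84 mm across the rail, 261 mm long, 22 mm thick, its top 36 mm above the table. Value in m: 0 = against the dark stop at the right end (unloading end), 0.110 = against the yellow stop at the left end. Friction about 1.5 N; when unlocked it slides freely and stays where it is left.
- carriage_handle (a point): point on the carriage's black upright fin, by which it is slid: fin 12 mm thick along the rail, 36 mm across it, top 68 mm above the table, this point at 54 mm. Axes: y = slide direction, towards the left (yellow) stop; x across the rail, away from the robot. Nothing taller than the carriage's top (36 mm) stands beside the fin save blocks in recesses, nearest centre 53 mm away.
- clamp_knob (a joint): red clamp knob behind the rail. Value in rad, growing clockwise seen from above: 0 = free (wing along the rail), end stop 1.57 = locked (wing across the rail, its orange dog across the path behind the carriage's right end, blocking it). Turns freely only with the carriage at the left stop; elsewhere the dog strikes it. Friction 0.05 N m; stays where left.
- knob_grip (a point): on the knob's vertical axis at the height to grip, 60 mm above the table: middle of the red wing, 12 mm thick (along this frame's x) and 44 mm long (along this frame's y), from 45 to 71 mm above the table. The frame turns with the knob.
- recess0 (a point): centre of the mouth of a rectangular recess in the carriage's top (recess 0 of 5 in a row, counted from 0 at the right end; 40 mm apart along the rail): 48 mm along x (across the rail) by 28 mm along y (along the rail), 16 mm deep with a flat floor, 3 mm chamfer round the mouth. z up. Travels with the carriage.
- recess1 (a point): centre of the mouth of a rectangular recess in the carriage's top (recess 1 of 5 in a row, counted from 0 at the right end; 40 mm apart along the rail): 48 mm along x (across the rail) by 28 mm along y (along the rail), 16 mm deep with a flat floor, 3 mm chamfer round the mouth. z up. Travels with the carriage.
- recess2 (a point): centre of the mouth of a rectangular recess in the carriage's top (recess 2 of 5 in a row, counted from 0 at the right end; 40 mm apart along the rail): 48 mm along x (across the rail) by 28 mm along y (along the rail), 16 mm deep with a flat floor, 3 mm chamfer round the mouth. z up. Travels with the carriage.
- recess3 (a point): centre of the mouth of a rectangular recess in the carriage's top (recess 3 of 5 in a row, counted from 0 at the right end; 40 mm apart along the rail): 48 mm along x (across the rail) by 28 mm along y (along the rail), 16 mm deep with a flat floor, 3 mm chamfer round the mouth. z up. Travels with the carriage.
- recess4 (a point): centre of the mouth of a rectangular recess in the carriage's top (recess 4 of 5 in a row, counted from 0 at the right end; 40 mm apart along the rail): 48 mm along x (across the rail) by 28 mm along y (along the rail), 16 mm deep with a flat floor, 3 mm chamfer round the mouth. z up. Travels with the carriage.
- block0: blue terminal block, about 35 g: base 44 (own x) by 24 (own y) by 16 mm high, on it a grip rib along x, 42 mm long, 10 mm thick, 16 to 34 mm above the underside. Origin: centre of the underside. Fits any recess, either way round, long side across the rail; flush when its 16 mm base is fully down, base top level with the carriage's top. Some of the five may be absent.
- block1: blue terminal block, about 35 g: base 44 (own x) by 24 (own y) by 16 mm high, on it a grip rib along x, 42 mm long, 10 mm thick, 16 to 34 mm above the underside. Origin: centre of the underside. Fits any recess, either way round, long side across the rail; flush when its 16 mm base is fully down, base top level with the carriage's top. Some of the five may be absent.
- block2: blue terminal block, about 35 g: base 44 (own x) by 24 (own y) by 16 mm high, on it a grip rib along x, 42 mm long, 10 mm thick, 16 to 34 mm above the underside. Origin: centre of the underside. Fits any recess, either way round, long side across the rail; flush when its 16 mm base is fully down, base top level with the carriage's top. Some of the five may be absent.
- block3: blue terminal block, about 35 g: base 44 (own x) by 24 (own y) by 16 mm high, on it a grip rib along x, 42 mm long, 10 mm thick, 16 to 34 mm above the underside. Origin: centre of the underside. Fits any recess, either way round, long side across the rail; flush when its 16 mm base is fully down, base top level with the carriage's top. Some of the five may be absent.
- block4: blue terminal block, about 35 g: base 44 (own x) by 24 (own y) by 16 mm high, on it a grip rib along x, 42 mm long, 10 mm thick, 16 to 34 mm above the underside. Origin: centre of the underside. Fits any recess, either way round, long side across the rail; flush when its 16 mm base is fully down, base top level with the carriage's top. Some of the five may be absent.
- spare0: orange spare terminal block, 34 by 24 by 34 mm, same rib shape; for another product, leave alone. Origin: centre of the underside.
- spare1: orange spare terminal block, 34 by 24 by 34 mm, same rib shape; for another product, leave alone. Origin: centre of the underside.
- tape: yellow tape roll lying flat, 90 mm across, 20 mm high; bystander, leave alone. Origin: centre of the underside.
- screw_cup: grey cup, 64 mm across, 50 mm high; bystander, leave alone. Origin: centre of the underside.
Not all that is in view belongs to the job. Leave any turquoise look-alike of the block4 alone.

How it is judged:
By the outcome, as a careful person would: the job done as asked, in the order asked, and still so for the second after the job is handed in, with the robot touching nothing.
Of block0, block1, block2, block3, block4 only 3 to 5 are there at a start; the rules pass over those that are not, and their reading is None.
At some moment in a run one of block0, block1, block2, block3, block4 may be knocked a few centimetres aside while the robot is not near it.
It also fails if it takes over 210 s, if anything falls off the work surface, if the arm or the gripper's body presses on something with over 40 N, if the wrist force passes 120 N, or if a joint passes its speed limit or range.

## Working session

There is one attempt and no reset: what is moved stays moved. The work goes in short steps, each a Python script; the robot and the scene stay as the last script left them, time stands still between calls to the robot, and variables do not carry over. Pictures are saved under pics/ and viewed, at most 14 in all, crops included, and the job is handed in when it is done.

```bash
ls; mkdir -p pics; python3 - <<'E'
from cell import robot,hand,ik,eyes
import cv2
for n in("top","side"):
    im=eyes.camera(n); cv2.imwrite(f"pics/{n}0.png",cv2.cvtColor(im,cv2.COLOR_RGB2BGR)); print(eyes.camera_info(n))
o=robot.get_obs(); print(o)
E
```

```text
pics
{'vfov': 55.89667544864427, 'cx': 280.4930467184687, 'cy': 208.65937731424913, 'rvec': array([ 2.09025288, -2.14641552,  0.19233221]), 'tvec': array([  39.29663691,  504.69390919, 1033.7047131 ])}
{'vfov': 46.106233587369594, 'cx': 268.7299793582963, 'cy': 202.38445239696694, 'rvec': array([ 2.17801977, -0.4199886 ,  0.2210133 ]), 'tvec': array([-455.55475069,  158.84661028, 1117.43594934])}
{'clock': 0.1, 'joint_pos': array([ 1.03030701e+00,  3.08959264e-01,  1.63505587e+00, -8.59979323e-08,
        1.19971192e+00, -6.97249481e-02]), 'dq': array([ 9.98037493e-04, -1.45768261e-03, -3.36185006e-03,  5.08273311e-05,
       -3.33465427e-04, -9.39051589e-04]), 'joint_efforts': array([ 9.48091201e-05, -4.16408336e+01, -2.77645576e+01, -2.59935587e-05,
        3.97391355e-03,  1.96422548e-05]), 'position': array([283.11763741, 556.32697538, 217.83782716]), 'ee_rot': array([ 2.33214502e-01,  9.72424731e-01, -1.01792293e-03, -3.20543654e-04]), 'force': array([-0.91805912, -0.13951978,  0.20494637]), 'torque': array([-0.02985413, -0.0100968 , -0.03394818]), 'gripper_force': 0.0, 'opening': 85.48670713676543}
```

View pics/top0.png

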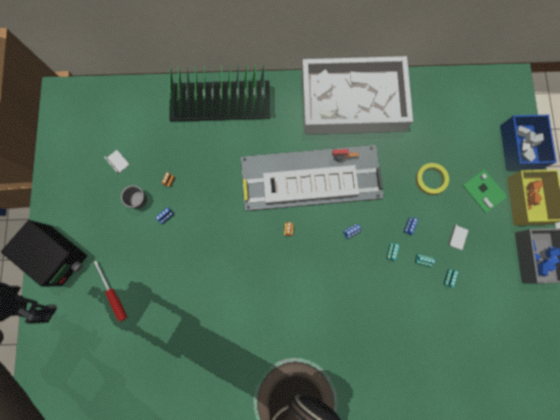

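View pics/side0.png

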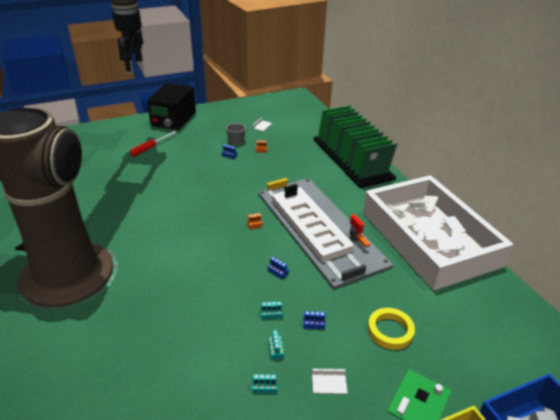

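Top view: the blue candidates are at (165,215), (352,231) and (411,226). Turquoise look-alikes are at (393,251), (426,260) and (451,278). Orange blocks are at (168,180) and (289,229), and there is blue stuff in the off-job bin at (548,262). I choose the three dark-blue ones on the bench. The fin is at (273,185) and the knob at (343,154).

```bash
cat > h.py <<'E'
from cell import robot,hand,ik,eyes
import cv2,numpy as np
from scipy.spatial.transform import Rotation as R
def cam(n):
    c=eyes.camera_info(n); f=210/np.tan(np.radians(c['vfov']/2)); Rm=cv2.Rodrigues(np.array(c['rvec']))[0]; return f,c['cx'],c['cy'],Rm,np.array(c['tvec'])
def cast(n,px,z):
    f,cx,cy,Rm,t=cam(n); px=np.atleast_2d(np.array(px,float))
    d=np.c_[(px[:,0]-cx)/f,(px[:,1]-cy)/f,np.ones(len(px))]@Rm; o=-Rm.T@t
    return (o+d*((z-o[2])/d[:,2])[:,None])
def proj(n,P):
    f,cx,cy,Rm,t=cam(n); q=np.atleast_2d(P)@Rm.T+t; return np.c_[q[:,0]/q[:,2]*f+cx,q[:,1]/q[:,2]*f+cy]
def snap(n,name=None):
    im=eyes.camera(n)
    if name: cv2.imwrite(f"pics/{name}.png",cv2.cvtColor(im,cv2.COLOR_RGB2BGR))
    return im
RANGES={'blue':((108,110,50),(130,255,255)),'turq':((78,90,60),(100,255,255)),'red':((0,160,90),(5,255,255)),'yellow':((22,140,110),(33,255,255)),'orange':((6,150,110),(18,255,255))}
def blobs(im,col,amin=15):
    hsv=cv2.cvtColor(im,cv2.COLOR_RGB2HSV); m=cv2.inRange(hsv,*[np.array(v) for v in RANGES[col]])
    m=cv2.morphologyEx(m,cv2.MORPH_CLOSE,np.ones((3,3)))
    n,l,s,c=cv2.connectedComponentsWithStats(m); out=[]
    for i in range(1,n):
        if s[i,4]>=amin:
            ys,xs=np.nonzero(l==i); out.append((c[i],int(s[i,4]),np.c_[xs,ys].astype(float)))
    return out
def axis(P):  # principal direction angle & extents of world pts
    q=P[:,:2]-P[:,:2].mean(0); w,v=np.linalg.eigh(q.T@q); d=v[:,1]; return np.arctan2(d[1],d[0]),np.ptp(q@d),np.ptp(q@v[:,0])
E
python3 - <<'E'
from h import *
for n in("top","side"):
    im=cv2.cvtColor(cv2.imread(f"pics/{n}0.png"),cv2.COLOR_BGR2RGB)
    for c,z in(('blue',20),('orange',20),('red',60),('yellow',20)):
        for ctr,a,p in blobs(im,c):
            P=cast(n,p,z); an,l,w=axis(P); print(n,c,ctr.round(1),a,P.mean(0).round(0)[:2],"ang %.2f len %.0f w %.0f"%(an,l,w))
im=cv2.cvtColor(cv2.imread("pics/top0.png"),cv2.COLOR_BGR2RGB)
hsv=cv2.cvtColor(im,cv2.COLOR_RGB2HSV); print('white',hsv[176,300],hsv[172,345],'plate',hsv[160,270],hsv[203,300])
b=cv2.imread("pics/top0.png")
A=cv2.resize(b[140:220,235:390],None,fx=5,fy=5,interpolation=cv2.INTER_CUBIC); B=cv2.resize(b[205:240,335:425],None,fx=5,fy=5,interpolation=cv2.INTER_CUBIC);C=cv2.resize(b[200:235,145:205],None,fx=5,fy=5,interpolation=cv2.INTER_CUBIC)
o=np.zeros((580,780,3),np.uint8); o[:400,:775]=A; o[402:577,:450]=B; o[402:577,460:760]=C; cv2.imwrite("pics/crop0.png",o)
E
```

```text
top blue [531.1 137.9] 1440 [ 699. -702.] ang -2.69 len 168 w 153
top blue [165.2 214.2] 35 [504. 350.] ang 2.31 len 37 w 21
top blue [409.9 226.4] 73 [ 451. -331.] ang 2.76 len 37 w 19
top blue [549.5 261. ] 392 [ 346. -701.] ang 2.45 len 92 w 44
top blue [537.1 256.7] 24 [ 359. -669.] ang 3.13 len 16 w 11
top orange [169.5 180.5] 28 [601. 340.] ang 2.67 len 27 w 9
top orange [536.4 191.6] 149 [ 540. -694.] ang 2.84 len 65 w 29
top red [115.6 305. ] 263 [261. 460.] ang -2.64 len 83 w 22
top yellow [245.5 190.8] 22 [565. 124.] ang -3.08 len 44 w 4
top yellow [540.6 193.4] 18 [ 534. -705.] ang 3.08 len 35 w 12
side blue [76.  55.4] 12447 [ 137. 1436.] ang 1.63 len 1780 w 1106
side blue [229.  151.2] 123 [499. 344.] ang 1.40 len 71 w 38
side blue [277.8 268.1] 222 [ 440. -181.] ang 1.66 len 62 w 38
side blue [313.8 320.3] 290 [ 449. -344.] ang 2.88 len 45 w 44
side blue [524.8 399.9] 2179 [ 711. -635.] ang 3.09 len 168 w 74
side orange [278.1   5.1] 160 [1278. 1793.] ang 3.05 len 553 w 259
side orange [114.1  34.2] 16 [ 329. 1598.] ang 1.35 len 45 w 27
side orange [79.8 38.9] 35 [ 169. 1586.] ang 2.51 len 65 w 60
side orange [239.   80.9] 361 [705. 849.] ang 1.93 len 447 w 175
side orange [309.2  81. ] 150 [965. 744.] ang -3.14 len 147 w 72
side orange [111.8 110.7] 298 [204. 757.] ang 3.08 len 144 w 72
side orange [260.8 147.2] 79 [599. 332.] ang 1.39 len 59 w 33
side orange [254.5 221.7] 126 [450.  -7.] ang 1.15 len 49 w 34
side orange [362.7 239.7] 69 [ 667. -167.] ang 1.53 len 47 w 15
side red [142.3 147.2] 165 [250. 394.] ang -2.55 len 97 w 34
side red [356.8 222.6] 123 [ 658. -146.] ang 1.37 len 65 w 26
side yellow [277.2 182.4] 99 [571. 133.] ang -2.98 len 64 w 29
side yellow [390.9 328.1] 970 [ 582. -418.] ang 0.94 len 101 w 87
side yellow [465.2 414.5] 252 [ 596. -619.] ang 2.94 len 68 w 24
white [ 27  13 172] [ 26  12 153] plate [ 90  11 141] [ 95  11 134]
```

View pics/crop0.png

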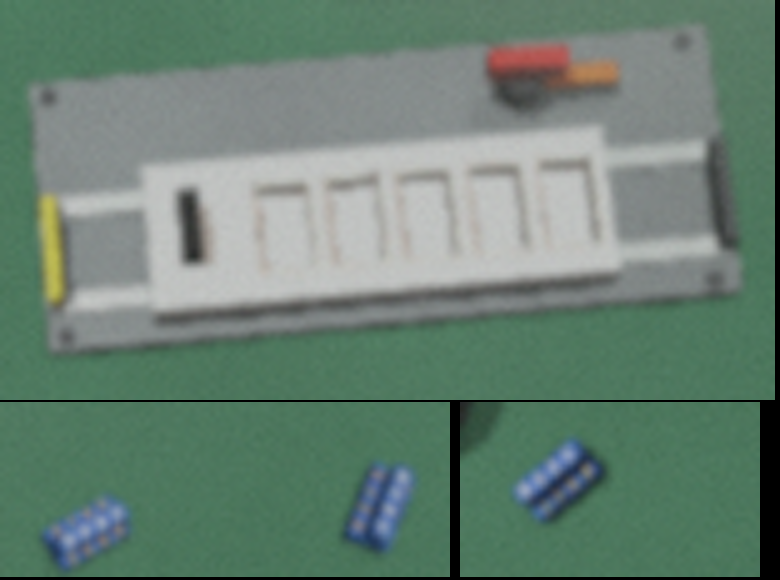

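The crop shows three dark-blue ribbed blocks, the fin at crop (190,225), the red wing at (528,62) with the orange dog to its right, and all five recesses empty. Next I'll compute the fixture frame and better block poses.

```bash
cat >> h.py <<'E'
def blue(im,near=None,rad=30):
    """blue blocks: hull contours [(centroid, hull px, mask px)]"""
    i=im.astype(int); m=((i[...,2]>i[...,1]+12)&(i[...,2]>i[...,0]+12)).astype(np.uint8)
    m=cv2.morphologyEx(m,cv2.MORPH_CLOSE,np.ones((5,5)))
    out=[]
    for c in cv2.findContours(m,cv2.RETR_EXTERNAL,cv2.CHAIN_APPROX_NONE)[0]:
        if cv2.contourArea(c)<25: continue
        h=cv2.convexHull(c); k=np.zeros_like(m); cv2.fillPoly(k,[h],1); ys,xs=np.nonzero(k); p=np.c_[xs,ys].astype(float)
        if near is None or np.hypot(*(p.mean(0)-near))<rad: out.append((p.mean(0),h[:,0],p))
    return out
def tri(pa,pb):
    """midpoint and gap of rays top pa, side pb"""
    A=[cast('top',pa,z)[0] for z in(0,100)]; B=[cast('side',pb,z)[0] for z in(0,100)]
    u=A[1]-A[0]; v=B[1]-B[0]; s=np.linalg.lstsq(np.c_[u,-v],B[0]-A[0],rcond=None)[0]
    p,q=A[0]+s[0]*u,B[0]+s[1]*v; return (p+q)/2,np.linalg.norm(p-q)
E
python3 - <<'E'
from h import *
L=lambda n:cv2.cvtColor(cv2.imread(f"pics/{n}0.png"),cv2.COLOR_BGR2RGB)
T,S=L('top'),L('side')
for a,b in(((165,215),(229,152)),((352,231),(278,268)),((411,226),(314,320))):
    t=blue(T,a,15)[0];s=blue(S,b,15)[0]; P=cast('top',t[2],20); an,l,w=axis(P)
    print(t[0].round(1),len(t[2]),P.mean(0).round(1),"ang %.2f %.0f x %.0f"%(an,l,w),'side',axis(cast('side',s[2],20)),'tri',[np.round(x,1) for x in tri(t[0],s[0])])
o=np.array([235,140])
c=lambda *q:np.array(q,float)/5+o-0.4
q=c((142,165),(602,127),(620,272),(155,305)); W=cast('top',q,36); print('corners',W.round(0)); print('sides',[np.linalg.norm(W[i]-W[(i+1)%4]).round(0) for i in range(4)])
m=cast('top',c((284,228),(355,223),(427,217),(499,210),(570,202)),36); print('rec4..0',m.round(0)); d=m[0]-m[4]; print('pitch',np.linalg.norm(d)/4,'y dir',np.arctan2(d[1],d[0]))
print('fin top',cast('top',c((188,222)),68).round(1),'knob top',cast('top',c((528,57)),71).round(1),'wing ends',cast('top',c((487,62),(570,55)),71).round(0))
print('yellow edge',cast('top',c((62,195),(65,300)),30).round(0),'dark',cast('top',c((708,140),(722,245)),30).round(0))
print('knob tri',tri(c((528,60))[0],(356.8,222.6)), 'fin tri',tri(c((190,225))[0],(291,190)))
b=cv2.imread("pics/side0.png"); cv2.imwrite("pics/crop1.png",cv2.resize(b[165:285,250:400],None,fx=5,fy=5,interpolation=cv2.INTER_CUBIC))
E
```

```text
[163.9 215.1] 162 [501.4 353.5  20. ] ang 2.24 46 x 29 side (np.float64(1.394631153903381), np.float64(88.53942760003957), np.float64(45.381518557494)) tri [array([502.3, 355.2,  14.6]), np.float64(0.2)]
[352.  230.5] 156 [ 443.9 -170.4   20. ] ang 2.08 48 x 26 side (np.float64(1.5870260333517694), np.float64(70.96073195020699), np.float64(45.07768870739645)) tri [array([ 444.3, -171.6,   12.1]), np.float64(1.1)]
[410.7 225.3] 169 [ 454.  -333.6   20. ] ang 2.66 50 x 27 side (np.float64(-2.7791027517633173), np.float64(57.950571418758855), np.float64(55.359677836039964)) tri [array([ 454.6, -336.3,   11.2]), np.float64(1.1)]
corners [[ 613.   73.   36.]
 [ 627. -187.   36.]
 [ 543. -192.   36.]
 [ 532.   67.   36.]]
sides [np.float64(260.0), np.float64(84.0), np.float64(259.0), np.float64(81.0)]
rec4..0 [[ 574.   -6.   36.]
 [ 576.  -46.   36.]
 [ 578.  -86.   36.]
 [ 581. -127.   36.]
 [ 584. -167.   36.]]
pitch 40.17996331869934 y dir 1.6359578840715328
fin top [[570.5  46.6  68. ]] knob top [[ 657.8 -142.2   71. ]] wing ends [[ 656. -120.   71.]
 [ 658. -165.   71.]]
yellow edge [[598. 118.  30.]
 [537. 117.  30.]] dark [[ 620. -248.   30.]
 [ 559. -251.   30.]]
knob tri (array([ 659.97732751, -143.99346065,   57.99182191]), np.float64(1.056162939823689)) fin tri (array([572.97941827,  45.97830863,  50.87068255]), np.float64(0.3720511060601745))
```

View pics/crop1.png

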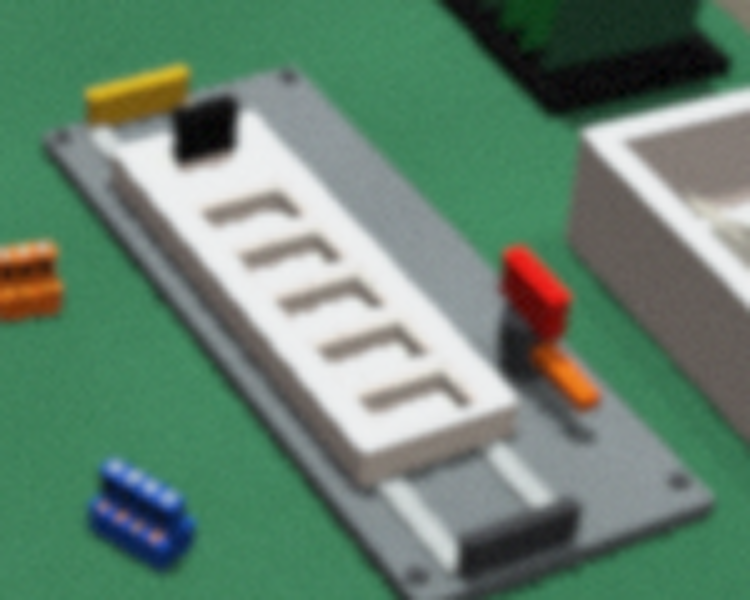

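The fixture sizes check out: 261x84 measured as 260x83, pitch 40.2, knob z 58, and fin top consistent with recess4 + 53 mm. Now I'll slide the carriage left.

```bash
cat >> h.py <<'E'
def quat(a):
    y=np.array([np.cos(a),np.sin(a),0]); z=np.array([0,0,-1.]); return R.from_matrix(np.c_[np.cross(y,z),y,z]).as_quat()
def yawq(p,a,pref=0.):
    best=None
    for k in(-1,0,1):
        q=quat(a+k*np.pi); j=ik(p,q)
        if j is not None and (best is None or abs(j[5]-pref)<best[0]): best=(abs(j[5]-pref),q,j[5])
    return best[1]
def st(tag=''):
    o=robot.get_obs(); print(tag,'t%.1f'%o['clock'],'pos',o['position'].round(1),'F',o['force'].round(1),'open %.1f gf %.1f q6 %.2f'%(o['opening'],o['gripper_force'],o['joint_pos'][5])); return o
A=1.636; U=np.array([np.cos(A),np.sin(A),0]); V=np.array([np.sin(A),-np.cos(A),0]) # U: left along rail, V: away from robot
E
python3 - <<'E'
from h import *
f=np.array([570.8,46.8,48.]); q=yawq(f,A)
hand.command_gripper(50,40)
robot.move_to(f+[0,0,130],q); st('above')
robot.line_to(f,rate=120); st('at')
hand.command_gripper(0,40); o=st('grip')
p=f.copy(); s=0
robot.line_to(f+40*U,rate=80); s=40; F0=st('slid')['force']
while s<60:
    s+=2; robot.line_to(f+s*U,rate=40); o=robot.get_obs()
    if abs((o['force'])@U)>12: break
st('end s=%d'%s)
s-=1; robot.line_to(f+s*U,rate=40); o=st('relaxed')
hand.command_gripper(50); st('open')
robot.line_to(f+s*U+[0,0,110]); snap('top','t1')
E
```

```text
above t2.6 pos [570.8  47.5 178.1] F [0.  0.1 0.9] open 49.6 gf 0.0 q6 1.51
at t3.9 pos [571.7  46.8  48.9] F [-0.  -0.  -0.2] open 50.4 gf 0.0 q6 1.51
grip t4.3 pos [571.4  46.7  48.9] F [-1.  -0.6  4. ] open 10.8 gf 40.5 q6 1.51
slid t5.0 pos [568.8  87.8  48.8] F [-0.8  1.8  5.9] open 10.3 gf 40.6 q6 1.58
end s=52 t6.5 pos [568.5  93.7  48.8] F [  0.7 -15.2   5.9] open 10.5 gf 40.7 q6 1.60
relaxed t6.7 pos [568.5  93.7  48.8] F [  0.  -11.9   5.3] open 10.3 gf 40.7 q6 1.60
open t7.2 pos [567.2  98.2  47.7] F [-0.4  0.8  0.3] open 50.1 gf 0.0 q6 1.60
```

```bash
cat >> h.py <<'E'
def turn(k,a0,a1,n=8):
    """turn gripped knob from closing-angle a0 to a1, keep the continuous quaternion branch"""
    for i in range(1,n+1):
        a=a0+(a1-a0)*i/n; qq=quat(a); cur=robot.get_obs()['ee_rot']
        alt=quat(a+np.pi); qq=qq if abs(qq@cur)>abs(alt@cur) else alt
        robot.line_to(k,qq,rate=60); o=robot.get_obs()
        print('%.2f'%a,o['position'].round(1),o['force'].round(1),'Tz %.2f'%o['torque'][2],'q6 %.2f op %.1f'%(o['joint_pos'][5],o['opening']))
E
python3 - <<'E'
from h import *
k=np.array([658.3,-143,50.]); a0=A-np.pi/2; q=yawq(k,a0)
robot.move_to(k+[0,0,110],q); robot.line_to(k,rate=120); st('at')
hand.command_gripper(0,40); o=st('grip')
k[:2]=o['position'][:2]
turn(k,a0,a0-1.60)
hand.command_gripper(50); st('open'); robot.line_to(k+[0,0,110]); 
f=np.array([560,250,250.]); robot.move_to(f,quat(0.4)); st()
snap('top','t2')
b=cv2.imread("pics/t2.png"); cv2.imwrite("pics/crop2.png",cv2.resize(b[140:240,235:395],None,fx=5,fy=5,interpolation=cv2.INTER_CUBIC))
E
```

```text
at t10.9 pos [ 659.3 -143.3   51.1] F [-0.3 -0.  -0.1] open 50.0 gf 0.0 q6 -0.34
grip t11.3 pos [ 659.  -143.2   51.1] F [-0.2  0.9  3.4] open 10.5 gf 40.2 q6 -0.34
-0.13 [ 659.3 -143.2   51. ] [-1.8  0.6  5.5] Tz -0.01 q6 -0.15 op 10.6
-0.33 [ 659.6 -143.3   51.1] [-0.5  1.   5.7] Tz -0.08 q6 0.05 op 10.5
-0.53 [ 659.9 -143.4   51.1] [0.5 0.3 5.1] Tz -0.01 q6 0.25 op 10.4
-0.73 [ 660.1 -143.6   51. ] [ 0.4 -0.5  5.7] Tz -0.03 q6 0.45 op 10.6
-0.93 [ 660.3 -143.8   51. ] [ 1.2 -0.1  4.8] Tz -0.08 q6 0.65 op 10.5
-1.13 [ 660.5 -144.    51. ] [ 1.9 -1.6  4.7] Tz -0.07 q6 0.85 op 10.5
-1.33 [ 660.6 -144.3   51.1] [ 1.6 -3.6  4.6] Tz 0.01 q6 1.05 op 10.9
-1.53 [ 660.6 -144.6   51.1] [ 1.9 -3.2  5.5] Tz 0.35 q6 1.25 op 10.5
open t14.6 pos [ 658.1 -142.7   49.2] F [-0.3 -0.4 -0.2] open 50.0 gf 0.0 q6 1.26
 t17.0 pos [560.1 249.3 249.3] F [-0.2 -0.4  0.4] open 49.6 gf 0.0 q6 -0.05
```

View pics/crop2.png

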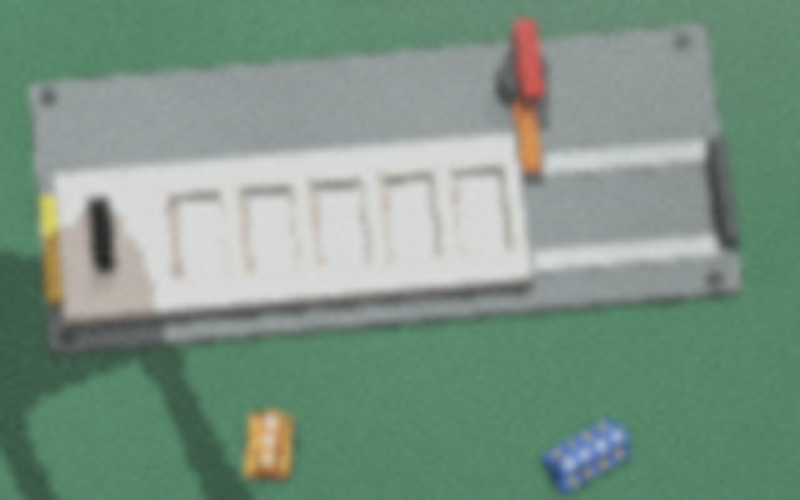

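Carriage is at the yellow stop; the wing is across the rail with the dog behind the right end, and torque rose at the end stop. So it is locked. Now the first block, the middle one, into recess 2.

```bash
cat >> h.py <<'E'
FIN=np.array([567.7,93.7,0])
def rec(k): return FIN-(53+40*(4-k))*U
def locate(near_t,rad=25):
    T,S=snap('top'),snap('side'); t=blue(T,near_t,rad); 
    if not t: return None
    t=t[0]; w=cast('top',t[0],15)[0]; s=blue(S,proj('side',w)[0],25)
    P=w if not s else tri(t[0],s[0][0])[0]
    hsv=T[t[2][:,1].astype(int),t[2][:,0].astype(int)].max(1); an=axis(cast('top',t[2],20))
    print('block px',t[0].round(1),'world',P.round(1),'mask ang %.2f %.0fx%.0f'%an); return P,an[0]
def exact(p,rate=100):
    robot.line_to(p,rate=rate); e=p-robot.get_obs()['position']; robot.line_to(p+e,rate=20); return e
def pick(P,L,z=27.5):
    p=np.array([P[0],P[1],z]); q=yawq(p+[0,0,100],L+np.pi/2)
    hand.command_gripper(40,40); robot.move_to(p+[0,0,110],q); exact(p+[0,0,25]); robot.line_to(p,rate=60); st('at')
    hand.command_gripper(0,40); st('grip'); robot.line_to(p+[0,0,110]); return st('lifted')
def insert(c,zhome=47.5):
    p=np.array([c[0],c[1],120.]); q=yawq(p,A); robot.move_to(p,q); e=exact(p+[0,0,-52]); f0=robot.get_obs()['force']
    z=68.
    while z>zhome:
        z-=2; robot.line_to(np.r_[p[:2],z]+e,rate=40); o=robot.get_obs(); F=o['force']-f0
        if F[2]>3: print('z cmd %.1f'%z,o['position'].round(1),F.round(1))
        if F[2]>(15 if o['position'][2]>54 else 35): print('STOP'); break
    return st('inserted')
E
python3 - <<'E'
from h import *
o=np.array([235,140]); c=lambda *q:np.array(q,float)/5+o-0.4
m=cast('top',c((196,233),(482,210)),36); print(m.round(1),rec(4).round(1),rec(0).round(1))
P,a=locate((352,231))
pick(P,2.11)
snap('side','s3'); b=cv2.imread('pics/s3.png'); x,y=proj('side',robot.get_obs()['position'])[0].astype(int); cv2.imwrite('pics/crop3.png',cv2.resize(b[max(0,y-50):y+50,max(0,x-60):x+60],None,fx=5,fy=5,interpolation=cv2.INTER_CUBIC))
E
```

```text
[[ 572.3   43.    36. ]
 [ 581.  -117.2   36. ]] [571.2  40.8   0. ] [ 581.6 -118.8    0. ]
block px [352.1 230.5] world [ 444.4 -171.8   12.2] mask ang 2.07 49x26
at t20.9 pos [ 443.9 -171.5   26.9] F [0.1 0.1 0.2] open 40.2 gf 0.0 q6 -1.00
grip t21.3 pos [ 444.5 -171.8   27.7] F [-0.1  0.7 -0.2] open 0.0 gf 0.0 q6 -1.00
lifted t22.2 pos [ 443.6 -171.4  136.7] F [-1.   0.2 -0.8] open -0.0 gf 0.0 q6 -1.00
```

View pics/crop3.png

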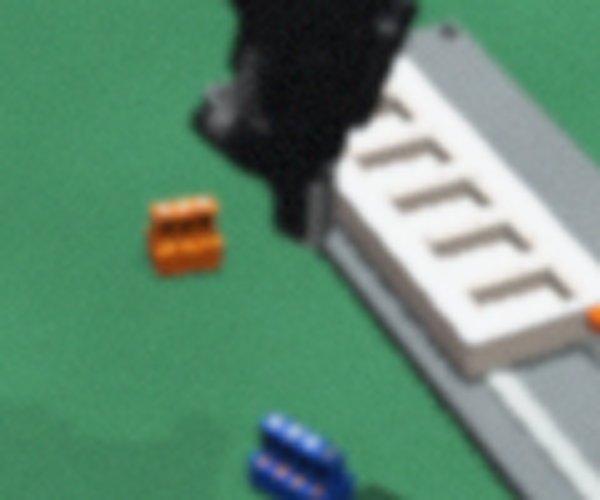

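The fingers closed on nothing. I'll check whether the block moved.

```bash
python3 - <<'E'
from h import *
robot.move_to([560,150,250],quat(0.4))
T,S=snap('top','t4'),snap('side','s4')
for n,I in(('top',T),('side',S)): print(n,[(b[0].round(1).tolist(),len(b[2])) for b in blue(I) if 15<len(b[2])<600])
b=cv2.imread('pics/s4.png'); cv2.imwrite('pics/crop4.png',cv2.resize(b[205:345,180:380],None,fx=4,fy=4,interpolation=cv2.INTER_CUBIC))
E
```

```text
top [([352.1, 230.5], 157), ([410.6, 225.4], 170)]
side [([314.0, 319.7], 410), ([277.7, 267.4], 318), ([229.0, 150.8], 180)]
```

View pics/crop4.png

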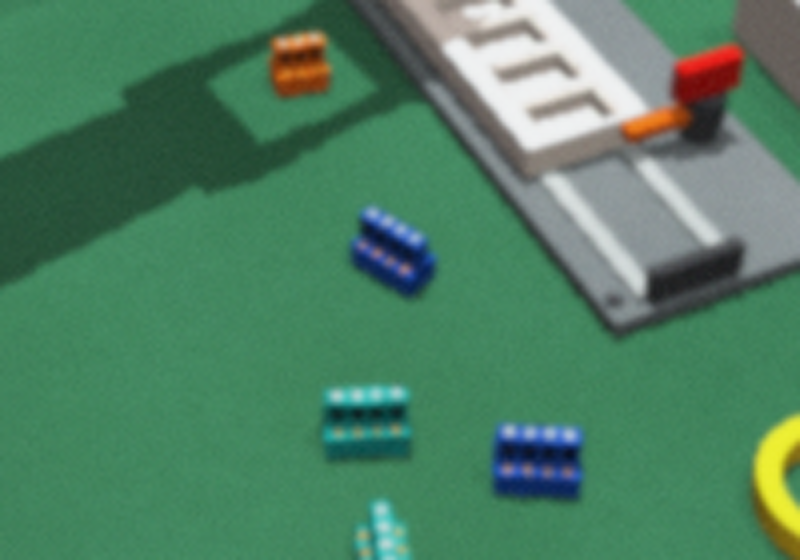

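The block is unmoved, still at side px (277,267), so the fingers must have closed above the rib. I'll probe the bench with closed fingers to get the true tip height.

```bash
python3 - <<'E'
from h import *
hand.command_gripper(0,40); p=np.array([430,-100,60.]); robot.move_to(p,yawq(p,0.54)); 
f0=robot.get_obs()['force'][2]; z=22
robot.line_to([430,-100,z],rate=100)
while z>-6:
    z-=1; robot.line_to([430,-100,z],rate=30); o=robot.get_obs()
    if o['force'][2]-f0>4: break
st('touch z%d'%z); print('axis',R.from_quat(o['ee_rot']).as_matrix()[:,2].round(3))
S=snap('side','s5'); print('tcp px',proj('side',o['position']).round(1), 'table px',proj('side',[*o['position'][:2],0]).round(1))
robot.line_to([430,-100,60])
b=cv2.imread('pics/s5.png'); x,y=proj('side',o['position'])[0].astype(int); cv2.imwrite('pics/crop5.png',cv2.resize(b[y-50:y+50,x-60:x+60],None,fx=5,fy=5,interpolation=cv2.INTER_CUBIC))
E
```

```text
touch z-6 t32.7 pos [ 429.9 -100.    -6.1] F [-0.1 -0.5  0.7] open 0.2 gf 0.0 q6 -0.87
axis [-0.  0. -1.]
tcp px [[260.5 254.9]] table px [[260.5 253. ]]
```

View pics/crop5.png

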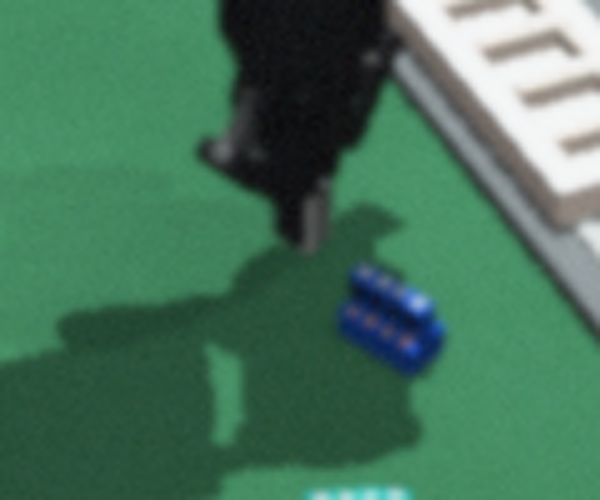

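```bash
cat > probe.py <<'E'
from h import *
for op in(0,22):
    hand.command_gripper(op,40); robot.line_to([430,-100,0],rate=100); robot.pause(.3); f0=robot.get_obs()['force'][2]; z=0
    while z>-25:
        z-=1; robot.line_to([430,-100,z],rate=20); o=robot.get_obs()
        if o['force'][2]-f0>4: break
    st('touch op%d z%d'%(op,z)); robot.line_to([430,-100,40],rate=100)
E
python3 probe.py
```

```text
touch op0 z-13 t37.9 pos [ 430.1 -100.   -12.3] F [-2.4  0.2  8.5] open 0.3 gf 4.0 q6 -0.87
touch op22 z-13 t43.0 pos [ 430.  -100.   -12.2] F [-2.6  0.6  8.3] open 22.3 gf 4.3 q6 -0.87
```

The true tips stand 20 mm farther back than nominal: the touch came at TCP z = -12 rather than +8. I'll lower all heights by 20 mm and pick again.

```bash
python3 - <<'E'
s=open('h.py').read()
s=s.replace("z=27.5):","z=7.5):").replace("zhome=47.5","zhome=27.5").replace("p=np.array([c[0],c[1],120.])","p=np.array([c[0],c[1],100.])").replace("z=68.\n","z=48.\n").replace("[2]>54","[2]>34")
open('h.py','w').write(s)
E
python3 - <<'E'
from h import *
pick([444.4,-171.8],2.11)
o=robot.get_obs()
if o['opening']<4: raise SystemExit
insert(rec(2))
snap('side','s6'); b=cv2.imread('pics/s6.png'); cv2.imwrite('pics/crop6.png',cv2.resize(b[165:285,250:400],None,fx=5,fy=5,interpolation=cv2.INTER_CUBIC))
E
```

```text
at t46.3 pos [ 444.  -171.6    6.9] F [0.6 0.  1.1] open 40.0 gf 0.0 q6 -1.00
grip t46.7 pos [ 444.9 -172.     7.9] F [-0.2 -1.   1.4] open 8.9 gf 42.2 q6 -1.00
lifted t47.6 pos [ 443.5 -171.4  116.7] F [-0.1  0.  -1.1] open 8.8 gf 42.0 q6 -1.00
z cmd 26.0 [576.2 -39.   27.8] [-4.6 -1.3 11.2]
inserted t53.3 pos [576.2 -39.   27.8] F [-4.4 -0.7 10.7] open 9.2 gf 43.5 q6 1.36
```

View pics/crop6.png

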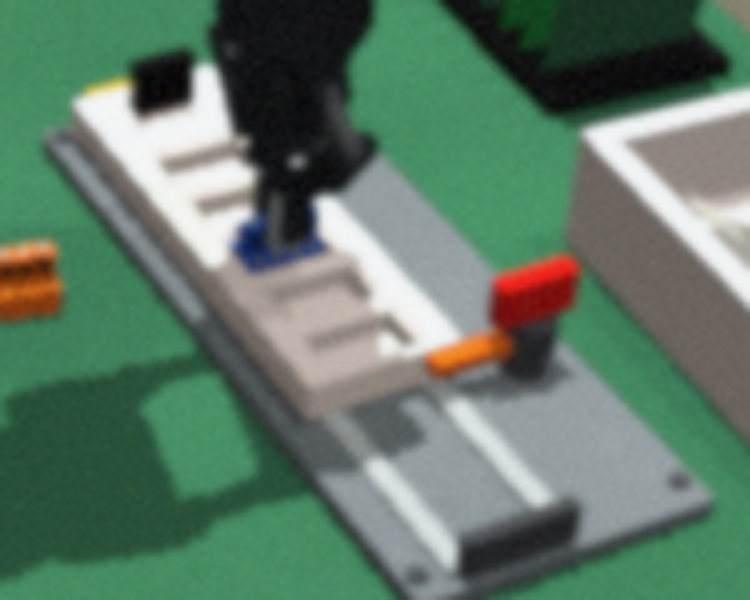

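Block seated: contact at z 27.8, which is the table grip height 7.9 + 20. I'll release, press on the rib with closed fingers, and do the next one.

```bash
sed -i 's/z-=2; robot.line_to(np.r_\[p\[:2\],z\]+e,rate=40)/z-=(3 if z>36 else 2); robot.line_to(np.r_[p[:2],z]+e,rate=60)/' h.py
cat >> h.py <<'E'
def press(c):
    hand.command_gripper(20); p=robot.get_obs()['position'].copy(); robot.line_to(np.r_[p[:2],62],rate=120)
    hand.command_gripper(0); c=np.array([c[0],c[1],45.]); robot.line_to(c,rate=100); robot.pause(.2); f0=robot.get_obs()['force'][2]; z=45
    while z>34:
        z-=1; robot.line_to(np.r_[c[:2],z],rate=40); o=robot.get_obs()
        if o['force'][2]-f0>22: break
    st('pressed cmd z%d'%z); robot.line_to(np.r_[c[:2],110],rate=150)
E
python3 - <<'E'
from h import *
press(rec(2))
r=locate((411,226)); P,a=r
o=pick(P,2.77)
if o['opening']>4: insert(rec(0)); press(rec(0))
robot.move_to([560,0,250],quat(0.4))
snap('side','s7');T=snap('top','t7'); print([(b[0].round(1).tolist(),len(b[2])) for b in blue(T) if 15<len(b[2])<600])
b=cv2.imread('pics/s7.png'); cv2.imwrite('pics/crop7.png',cv2.resize(b[125:275,210:380],None,fx=4,fy=4,interpolation=cv2.INTER_CUBIC))
E
```

```text
pressed cmd z37 t56.9 pos [576.6 -39.2  41.6] F [-9.6  1.1 27. ] open 0.2 gf 13.2 q6 1.36
block px [410.7 225.3] world [ 454.8 -336.5   10.6] mask ang 2.66 50x27
at t61.1 pos [ 454.4 -336.2    6.8] F [ 0.1 -0.4 -0.3] open 40.3 gf 0.0 q6 1.23
grip t61.5 pos [ 455.1 -336.7    7.8] F [ 1.   0.4 -0. ] open 8.9 gf 44.3 q6 1.23
lifted t62.4 pos [ 454.1 -335.8  116.6] F [ 0.5 -0.1 -0.9] open 8.5 gf 44.2 q6 1.23
z cmd 26.0 [ 581.5 -118.6   27.8] [-5.2  0.6  9.1]
inserted t66.6 pos [ 581.5 -118.6   27.8] F [-4.4 -0.3  9.3] open 9.2 gf 45.6 q6 1.23
pressed cmd z37 t70.1 pos [ 581.8 -119.5   41.6] F [-9.9  1.2 25.5] open -0.2 gf 12.5 q6 1.23
[([163.9, 215.2], 164)]
```

View pics/crop7.png

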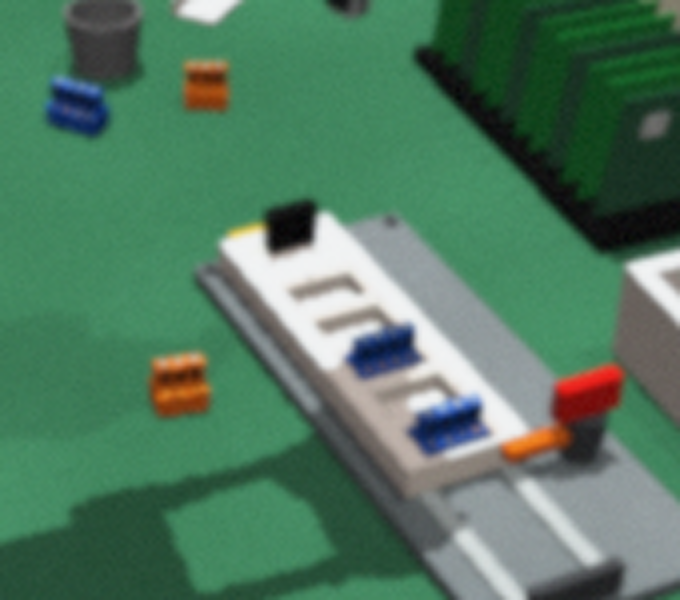

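Crop shows blocks flush in recesses 2 and 0. The third sits at (77,105) near the cup, with about 20 mm of finger clearance.

```bash
python3 - <<'E'
from h import *
r=locate((164,215)); P,a=r
o=pick(P,2.30)
if o['opening']>4: insert(rec(4)); press(rec(4))
robot.move_to([480,-300,250],quat(0.4))
snap('side','s8');T=snap('top','t8'); print([(b[0].round(1).tolist(),len(b[2])) for b in blue(T) if 15<len(b[2])<600])
b=cv2.imread('pics/s8.png'); t=cv2.imread('pics/t8.png'); o=np.zeros((600,780,3),np.uint8)
o[:360,:450]=cv2.resize(b[170:260,260:372],(450,360),interpolation=cv2.INTER_CUBIC); o[360:,:480]=cv2.resize(t[150:210,240:360],(480,240),interpolation=cv2.INTER_CUBIC)
o[:360,460:]=cv2.resize(t[120:260,80:205],(320,360)); cv2.imwrite('pics/crop8.png',o); st()
E
```

```text
block px [163.9 215.2] world [502.3 355.1  14.6] mask ang 2.27 46x29
at t76.2 pos [501.9 354.9   6.7] F [ 0.1  0.3 -0.9] open 40.0 gf 0.0 q6 -0.18
grip t76.5 pos [502.7 355.4   8. ] F [ 1.3 -0.4  0.7] open 8.6 gf 42.4 q6 -0.18
lifted t77.4 pos [501.4 354.6 116.5] F [-0.  -0.1 -1.4] open 8.6 gf 42.3 q6 -0.18
z cmd 26.0 [571.5  40.7  27.9] [ 0.8  0.1 11.1]
inserted t82.1 pos [571.5  40.7  27.9] F [ 0.1 -0.1 11. ] open 8.7 gf 43.7 q6 1.50
pressed cmd z38 t85.4 pos [571.4  40.8  41.6] F [-8.2  0.4 21.7] open 0.2 gf 10.7 q6 1.50
[([274.3, 186.7], 151), ([302.9, 184.3], 143), ([331.0, 181.8], 160), ([537.0, 123.4], 599)]
 t88.3 pos [ 480.1 -299.5  249.6] F [1.2 0.2 0.2] open 0.1 gf 0.0 q6 -1.04
```

View pics/crop8.png

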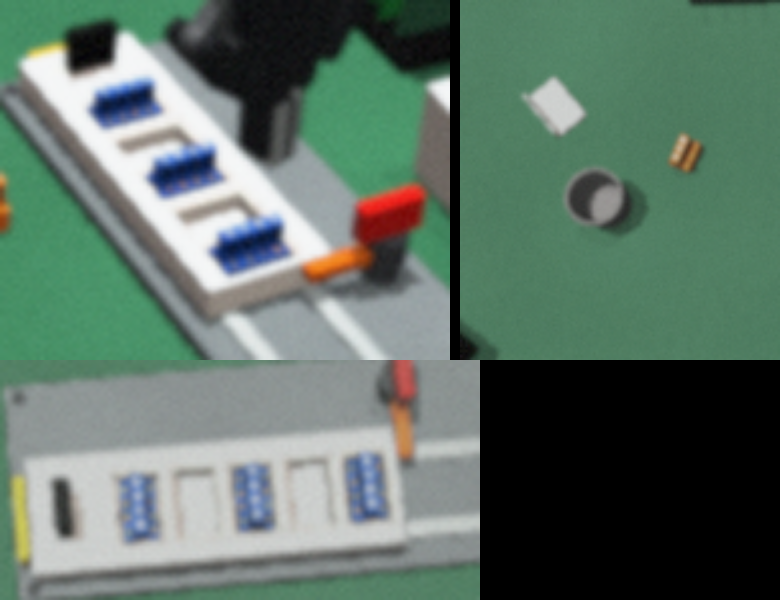

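All three are flush: identical press heights of 41.6 and no blue left on the bench. Unlock and slide right.

```bash
python3 - <<'E'
from h import *
k=np.array([659.5,-143.8,40.]); a1=A-np.pi; q=yawq(k,a1,1.3)
hand.command_gripper(40,40); robot.move_to(k+[0,0,100],q); exact(k+[0,0,50]); robot.line_to(k,rate=100); st('at')
hand.command_gripper(0,40); o=st('grip'); k[:2]=o['position'][:2]
turn(k,a1,a1+1.62)
hand.command_gripper(40); robot.line_to(k+[0,0,90])
f=FIN+[0,0,35.]; q=yawq(f,A); robot.move_to(f+[0,0,100],q); robot.line_to(f,rate=120); hand.command_gripper(0,40); st('fin')
robot.line_to(f-100*U,rate=100); st('slid'); s=100
while s<118:
    s+=2; robot.line_to(f-s*U,rate=40); o=robot.get_obs()
    if o['force']@U>12: break
st('end s%d'%s)
hand.command_gripper(40); robot.line_to(robot.get_obs()['position']+[0,0,110]); robot.move_to([450,250,250],quat(0.4)); st()
snap('side','s9'); snap('top','t9'); b=cv2.imread('pics/s9.png'); t=cv2.imread('pics/t9.png'); o=np.zeros((600,780,3),np.uint8)
o[:360,:450]=cv2.resize(b[180:290,270:407],(450,360),interpolation=cv2.INTER_CUBIC); o[360:,:520]=cv2.resize(t[145:213,240:387],(520,240),interpolation=cv2.INTER_CUBIC)
cv2.imwrite('pics/crop9.png',o)
E
```

```text
at t92.3 pos [ 659.3 -143.8   39.3] F [0.2 0.2 0.7] open 40.2 gf 0.0 q6 1.23
grip t92.6 pos [ 660.4 -144.5   41.2] F [-0.6 -1.6  2.1] open 10.9 gf 42.3 q6 1.23
-1.30 [ 660.4 -144.3   41.2] [-2.5 -0.4  6.3] Tz 0.03 q6 1.03 op 11.2
-1.10 [ 660.3 -144.1   41.1] [-3.   0.7  5.6] Tz 0.05 q6 0.82 op 11.0
-0.90 [ 660.1 -143.9   41.2] [-3.   1.8  5.9] Tz 0.06 q6 0.62 op 11.1
-0.70 [ 659.9 -143.7   41.2] [-2.8  1.6  6.9] Tz 0.07 q6 0.42 op 10.9
-0.49 [ 659.7 -143.6   41.2] [-4.   1.9  6.6] Tz 0.10 q6 0.22 op 11.2
-0.29 [ 659.4 -143.4   41.1] [-4.9  1.5  7.1] Tz 0.02 q6 0.01 op 11.2
-0.09 [ 659.2 -143.4   41.2] [-4.6  2.6  7.7] Tz 0.04 q6 -0.19 op 10.9
0.11 [ 659.  -143.4   41.2] [-4.4  2.2  8. ] Tz -0.87 q6 -0.39 op 10.7
fin t99.0 pos [568.6  93.6  36.2] F [-0.9 -2.6  4.9] open 11.1 gf 41.6 q6 -1.55
slid t100.1 pos [574.9  -6.6  36.2] F [-0.8 -1.7  7. ] open 11.2 gf 41.9 q6 -1.72
end s116 t102.1 pos [575.5 -16.3  36.2] F [-1.7 16.9  8.4] open 10.8 gf 42.3 q6 -1.75
 t105.0 pos [450.  249.5 249.3] F [ 0.3  0.2 -0.5] open 40.0 gf 0.0 q6 0.02
```

View pics/crop9.png

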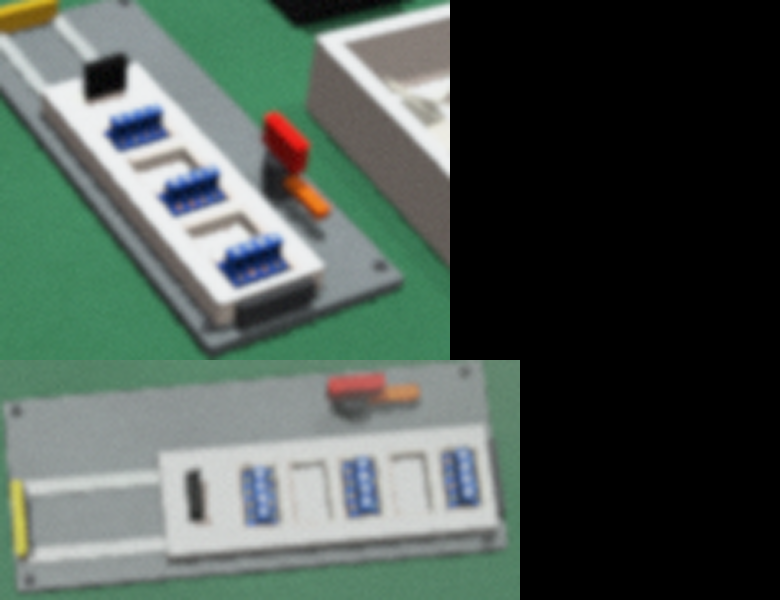

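The carriage is against the dark stop after 110 mm of travel, the knob is fully free, and the blocks are flush. Handing in.

```bash
python3 -c "
from cell import robot
print(robot.close_job())"
```

```text
the job is handed in; nothing more can be done
None
```

I handed the job in at about 105 s on the robot clock: all three blue blocks on the bench are flush in recesses 0, 2 and 4, the knob is turned fully back, the carriage is against the right-end stop, and I left the orange blocks, tape roll and cup alone.

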